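# Unpin the bean canister, break its lid seal and hold it ajar

## Task

Vent the airtight bean canister: draw the locking pin out of its bore in the canister's front, lay it in the open notch beside the bore and let go of it. Then pull up on the lid, which has a bar handle, until the sticky seal breaks, and hold the lid just slightly open, with a gap of about 25 mm at the front edge; do not let it fly wide open, and leave the other things on the worktop where they stand. Finish while still holding the lid ajar.

Things in the scene. Friction and masses are not known exactly. Their poses are not given: they have to be found in the camera images.
- canister: Fixed steel box 140 (x) x 120 (y) x 105 mm high with a hinged 12 mm lid on top. Origin: centre of underside; x from front to hinge side, y left, z up. On its front wall (x = -70 mm) sit two dark blocks: at y = 0 a bracket (36 wide, z 57 to 98, out to x = -109) with the bore; at y = +39 a block (40 wide, z 60 to 94, out to x = -108) with the open notch. The pin locks the lid's tongue.
- bore (a point): Front mouth of the bore, on its axis: (-109, 0, 80) mm in the canister's frame, axes as the canister. The bore is 13 mm wide and runs along the canister's x.
- notch (a point): Where the axis of a parked pin lies, at the notch's middle: (-89, 39, 80) mm in the canister's frame, same axes. The notch runs along x, open above and in front, closed by the canister's wall 19 mm behind this point; its front end is 19 mm before it. 14 mm wide, floor 5 mm below this point, straight walls to 4 mm above it, then flared to 28 mm wide at 14 mm above.
- lock_pin: Loose 50 g pin: black round knob, 22 mm across and 40 long, then a steel shank 10 mm across and 40 long. Origin: knob centre; x to the tip (60 mm off); shoulder at x = 20, centre of mass at about x = 36. It starts level in the bore, origin 23 to 25 mm before the mouth; draw it 40 mm or more. Parked, it lies the same way round, knob wholly before the block, origin 43 to 48 mm before point notch.
- pin_tip (a point): Tip of the pin's shank, 60 mm from the knob's centre.
- lid_bar (a point): Middle of the lid's bar handle: black round bar, 12 mm thick, 76 mm long along the canister's y, on two posts at y = +-33 mm, axis 30 mm above the lid's top. With the lid shut it is at (-45, 0, 147) mm in the canister's frame: 115 mm in front of the hinge axis and 42 mm above it.
- lid_hinge (a point): Middle of the lid's hinge axis (along the canister's y), at (+70, 0, 105) mm in the canister's frame.
- bin_lid (a joint): Lid angle in rad: 0 shut, grows as the front rises, up to 1.3. Front gap = about 143 mm x angle (25 mm at 0.175). A sticky seal holds it shut: it breaks at about 11 to 15 N of upward pull on the bar, then the pull falls off within the first 10 mm. After that the lid weighs 1 to 4 N at the bar and falls shut if let go.
- mat: Fixed flat rubber mat, 340 x 180 x 4 mm, on which the canister stands; origin in its underside, x along its length. A tall fixed brown handbag stands on the worktop beside the mat, on the canister's right, between the arm's start and the canister: go round its robot side or over it (body 195 mm high, handles above). A display case stands low behind the robot on its left.
- cup: Bystander: white cup standing upside down, 74 x 100 x 55 mm; origin in its underside.
- tub: Bystander: small food tub with a foil top, 72 mm wide, 71 mm high; origin in its underside.
- pitcher: Bystander: steel milk pitcher, 75 x 114 x 100 mm; origin in its underside.

How it is judged:
By the outcome, as a careful person would: the job done as asked, in the order asked, and still so for the second after the job is handed in, while the arm keeps its last pose, push and grip.
It also fails if it takes over 53 s, if anything falls off the work surface, if the arm or the gripper's body presses on something with over 40 N, if the wrist force passes 120 N, or if a joint passes its speed limit or range.

## Robot

A 7-joint arm with a two-finger parallel gripper is mounted at the origin on a cart in front of the work surface, level with it; the furniture and walls round the work are solid. World frame = base frame: x ahead of the robot, y to its left, z up, the work surface at z = 0. Lengths are in m, angles in rad, forces in N, time in s.
With the tool pointing down it reaches from about 0.4 to 0.875 m from the base axis. Payload 19.3 kg.
Tool frame: the origin (TCP) lies on the centre line of the jaws, within the pads' length; the fingertips stand 14 mm ahead of it and the grasp point (between the pads) lies 5 mm behind it (bot.tip_extent is the distance from the TCP to the fingertips, in m); z points along the fingers, y is the line along which they close (so a half turn about z gives the same grasp; the last joint's range is limited). The gripper opens to 85 mm and grips with 20 to 120 N. Pads are 22 mm wide; open, the fingers measure 114 mm over their backs; the gripper's body (76 mm by 85 mm) begins 54 mm behind the grasp point. The pads swing forward as they close: fully open they stand 13 mm farther back than shut.
Start: joints at [1.21, 0.521, -0.036, 1.599, 0.021, 1.021, -0.113], TCP at [0.179, -0.599, 0.245] pointing down, gripper open.
Joint ranges: [-2.91, 2.91], [-0.3, 2.13], [-1.5, 1.42], [0.17, 2.43], [-1.26, 4.41], [0.16, 1.93], [-2.52, 2.52]. Speed limits (rad/s): [1.89, 1.89, 2.39, 2.39, 3.01, 3.01, 3.01].

## Interface

Orientations are given as [roll, pitch, yaw] about the fixed x, y, z axes, in that order (R = Rz(yaw) Ry(pitch) Rx(roll)).
In Python, from workcell import monitor, grab_frame, camera_model, bot gives the robot as it stands.
- The arm moves only by the tool move_arm, never from a script. Its argument "moves" is a list of rows, each a list of 4 numbers: the shift along the world's x, y, z in mm, then the turn about the world's z in rad. A call has 1 to 12 rows; each row is the pose to reach, as a shift and turn from the pose commanded when the call began; what a row does not reach only later rows make up. A row lasts 1/8 s, in which the tool goes at most 62.5 mm and 10.7 degrees, less where a joint would pass 70% of its speed; a pose out of reach is approached as far as the arm can. A call with a gripper value outside its range is refused whole. "gripper" is the opening, from 0 (shut) to 1 (fully open), set as the call begins (left out, the last holds). The fingers move at their own pace and stop on an object; "newtons" is the grip in N (left out, the last holds). Time passes only in rows, so rows that repeat a pose let the fingers close. It gives the time, the measured TCP pose, the force, the opening and the grip force at its end, in the units of the state.
- monitor.observe(): the state, without advancing time (a new reading comes with each control period).
- grab_frame(name): name is "scene" or "top" or "wrist"; returns the picture (400x640x3 uint8, blue, green, red); there is no depth.
- camera_model(name): a dict with "vfov" (degrees; the focal length in pixels is half the picture's height over the tangent of half this angle, whatever the lens; pixels are square), "cx", "cy" (the principal point, pixels), "R" (3x3) and "t" (3): a world point X has camera coordinates R X + t; the wrist camera has in their place "T_tool_cam" (4x4, takes a point from camera to tool coordinates, whose origin is the TCP and whose axes are the flange's). Camera axes: x right, y down, z forward; pixel columns grow to the right and rows downward; lengths in m; the calibration is good to about 2 mm. A picture is of the moment at which its call begins: read the wrist's pose just before it. camera_model takes no time and is no camera call.
- bot.job_done(): hands the job in; it is judged then, once.
The state is a dict: "clock": time; "qpos": joint angles; "qd": joint speeds; "joint_efforts": joint torques, N m; "position": TCP position; "tool_rot": TCP orientation; "force": force on the tool from outside, world axes, zero at the start; "moment": the same for the moment, N m; "grip_width": finger opening in m; "finger_force": force on a finger pad.
Only numpy, scipy, OpenCV 4.12 (cv2) and the standard library are available. Lean on these libraries where they do the work, as an engineer would, in place of code of your own. Each camera call takes 0.05 s, during which the arm holds its last target. There are 200 camera calls.

## Working session

There is one attempt and no reset: what is moved stays moved. The work goes in short steps, Python scripts to look and compute and a tool call to move; the robot and the scene stay as the last step left them, time stands still between calls to the robot, and variables do not carry over. Pictures are saved under pics/ and viewed, at most 10 in all, crops included, and the job is handed in when it is done.

Besides the shell and the picture viewer there is one more tool, called after "Call:" in YAML: its name, and indented under it one key for each argument. move_arm: Moves the arm, as the interface text tells. Its arguments: {"type":"object","properties":{"moves":{"type":"array","items":{"type":"array","items":{"type":"number"}}},"gripper":{"type":"number"},"newtons":{"type":"number"}},"required":["moves"]}

```bash
ls; mkdir -p pics; python3 - <<'E'
from workcell import monitor, grab_frame, camera_model, bot
import cv2,numpy as np
s=monitor.observe(); print({k:np.round(v,3) for k,v in s.items()})
for n in("scene","top"):
    cv2.imwrite(f"pics/{n}0.png",grab_frame(n)); m=camera_model(n)
    R=np.array(m["R"]);t=np.array(m["t"]); print(n,m["vfov"],m["cx"],m["cy"],np.round(-R.T@t,3),np.round(R,3).tolist(),[k for k in m])
m=camera_model("wrist");print(np.round(m["T_tool_cam"],3).tolist(),m["vfov"],list(m))
E
```

```text
pics
{'clock': np.float64(0.0), 'qpos': array([ 1.21 ,  0.522, -0.036,  1.6  ,  0.021,  1.021, -0.113]), 'qd': array([-0.   ,  0.   , -0.001,  0.002, -0.002, -0.001, -0.001]), 'joint_efforts': array([-4.0000e-03, -9.2711e+01,  1.9780e+00, -3.6994e+01,  1.8000e-02,
        8.0000e-03, -0.0000e+00]), 'position': array([ 0.179, -0.598,  0.245]), 'tool_rot': array([-3.14 ,  0.   ,  0.291]), 'force': array([ 0.202, -0.553,  0.425]), 'moment': array([0.015, 0.002, 0.037]), 'finger_force': np.float64(0.0), 'grip_width': np.float64(0.085)}
scene 48.27418870092124 315.4781333305418 192.4837164266756 [0.155 0.625 0.961] [[-0.837, -0.548, -0.013], [-0.415, 0.65, -0.636], [0.357, -0.527, -0.772]] ['vfov', 'cx', 'cy', 'R', 't']
top 54.37796628549846 319.25212143338354 197.3625051180973 [0.416 0.05  0.994] [[-0.02, -1.0, -0.012], [-0.99, 0.021, -0.138], [0.138, 0.009, -0.99]] ['vfov', 'cx', 'cy', 'R', 't']
[[-0.001, -0.951, -0.309, 0.079], [1.0, -0.0, -0.001, 0.0], [0.0, -0.309, 0.951, -0.127], [0.0, 0.0, 0.0, 1.0]] 66.79432111217776 ['vfov', 'cx', 'cy', 'T_tool_cam']
```

View pics/scene0.png

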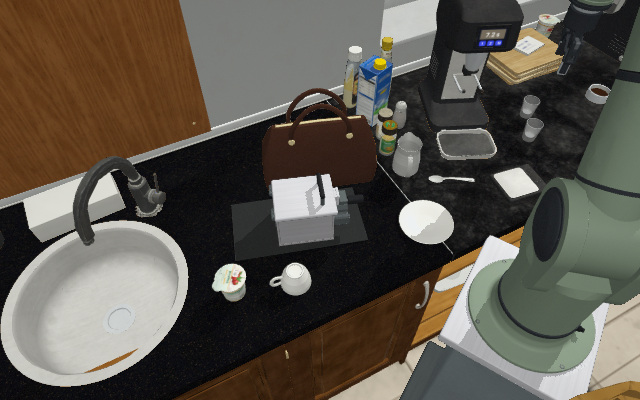

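View pics/top0.png

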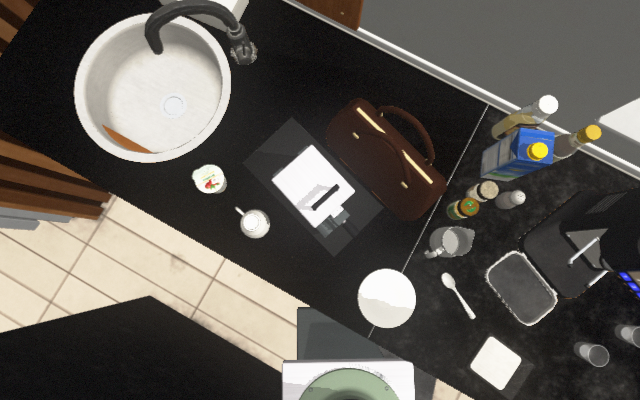

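The scene view shows the canister at about (305,210), its pin side facing right. In the top view the white lid is around (313,186) with its bar at (327,198) and the dark blocks at (335,220). The handbag is at (385,160), the cup at (255,222), the tub at (210,180) and the pitcher at (452,242). I'll crop both views around the canister to see more.

```bash
cat > h.py <<'E'
import numpy as np,cv2
from workcell import monitor, grab_frame, camera_model, bot
from scipy.spatial.transform import Rotation as Ro
def cam(n,st=None):
    m=camera_model(n); f=200/np.tan(np.radians(m["vfov"])/2)
    K=np.array([[f,0,m["cx"]],[0,f,m["cy"]],[0,0,1]])
    if n=="wrist":
        T=np.array(m["T_tool_cam"]); W=np.eye(4); W[:3,:3]=Ro.from_euler("xyz",st["tool_rot"]).as_matrix(); W[:3,3]=st["position"]
        M=np.linalg.inv(W@T); return K,M[:3,:3],M[:3,3]
    return K,np.array(m["R"]),np.array(m["t"])
def ray(c,uv):
    K,R,t=c; d=R.T@np.linalg.solve(K,[uv[0],uv[1],1]); return -R.T@t,d
def onz(c,uv,z):
    o,d=ray(c,uv); return o+d*(z-o[2])/d[2]
def tri(a,b):
    A=[];B=[]
    for o,d in(a,b):
        d=d/np.linalg.norm(d);P=np.eye(3)-np.outer(d,d);A.append(P);B.append(P@o)
    return np.linalg.lstsq(np.vstack(A),np.hstack(B),rcond=None)[0]
def proj(c,X):
    K,R,t=c; p=K@(R@np.asarray(X)+t); return p[:2]/p[2]
E
python3 - <<'E'
from h import *
a=cv2.imread("pics/top0.png");b=cv2.imread("pics/scene0.png")
A=cv2.resize(a[125:265,240:380],None,fx=4,fy=4,interpolation=cv2.INTER_CUBIC)
B=cv2.resize(b[160:300,225:385],None,fx=4,fy=4,interpolation=cv2.INTER_CUBIC)
cv2.imwrite("pics/ca.png",A);cv2.imwrite("pics/cb.png",B)
c=cam("top")
g=cv2.cvtColor(a,cv2.COLOR_BGR2GRAY); m=np.zeros_like(g); m[130:245,255:370]=(g[130:245,255:370]>215)*255
m=cv2.morphologyEx(m,cv2.MORPH_CLOSE,np.ones((9,9)))
for k in cv2.findContours(m,0,2)[0]:
    if cv2.contourArea(k)>300:
        r=cv2.boxPoints(cv2.minAreaRect(k)); P=np.array([onz(c,p,.121)for p in r]); print(r.round(1).tolist(),P[:,:2].round(3).tolist(),np.linalg.norm(np.diff(P,axis=0),axis=1).round(3))
E
```

```text
[[271.3999938964844, 179.39999389648438], [311.6000061035156, 143.10000610351562], [358.6000061035156, 195.10000610351562], [318.3999938964844, 231.39999389648438]] [[0.581, 0.166], [0.665, 0.073], [0.541, -0.031], [0.461, 0.061]] [0.125 0.162 0.122]
```

View pics/ca.png

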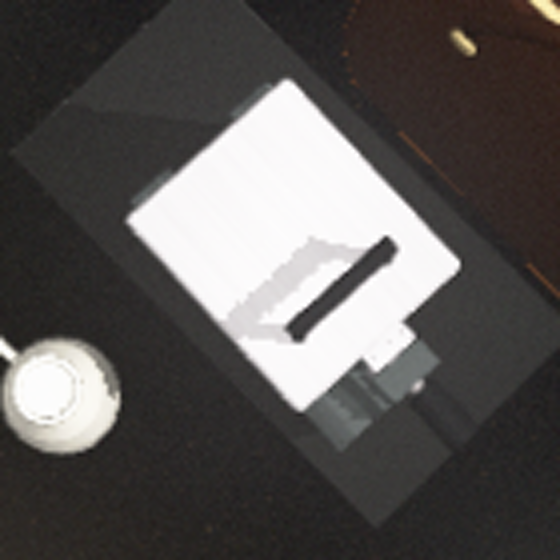

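View pics/cb.png

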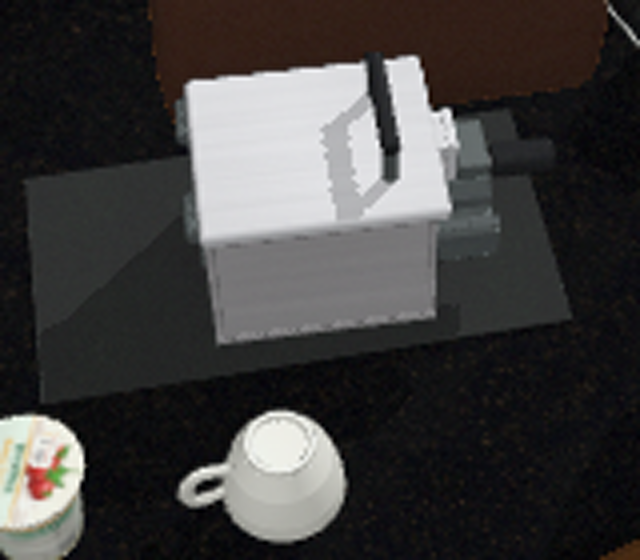

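The top crop gives the lid corners at about (128,217), (288,78), (461,265) and (302,411), the bar ends at (391,243) and (296,332), the bracket at (405,368) and the notch block at (345,415). In the scene crop the knob runs from (492,152) to (553,152), level, and the bar from (374,60) to (391,176). Next I'll compute the canister pose.

```bash
python3 - <<'E'
from h import *
ct,cs=cam("top"),cam("scene")
T=lambda u,v:(240+(u+.5)/4-.5,125+(v+.5)/4-.5)
S=lambda u,v:(225+(u+.5)/4-.5,160+(v+.5)/4-.5)
L=[onz(ct,T(*p),.121) for p in((128,217),(288,78),(461,265),(302,411))]
Ls=[onz(cs,S(*p),.121) for p in((203,241),(188,82),(418,57),(448,215))]
for X in(L,Ls):
    X=np.array(X);print(X[:,:2].round(4).tolist(),"sides",np.linalg.norm(np.roll(X,-1,0)-X,axis=1).round(4))
    d=(X[0]+X[1]-X[2]-X[3]); e=(X[0]+X[3]-X[1]-X[2]); print("yaw x",np.arctan2(d[1],d[0]),"yaw from y",np.arctan2(-e[0],e[1]),"centre",X.mean(0))
bl=tri(ray(ct,T(296,332)),ray(cs,S(391,176)));br=tri(ray(ct,T(391,243)),ray(cs,S(374,60)))
print("bar",bl,br,(bl+br)/2,np.linalg.norm(bl-br),np.arctan2(-(bl-br)[0],(bl-br)[1]))
print("bar z.151",onz(ct,T(343.5,287.5),.151),onz(cs,S(382.5,118),.151))
yaw=0
for p in((492,152),(553,152)): print("knob scene z.084",onz(cs,S(*p),.084))
print("knob top",onz(ct,T(420,388),.084),onz(ct,T(468,445),.0))
E
```

```text
[[0.5826, 0.1658], [0.6621, 0.0731], [0.5508, -0.0231], [0.47, 0.0686]] sides [0.1221 0.1471 0.1222 0.1488]
yaw x 0.7123907328205579 yaw from y 0.7156880338460688 centre [0.56639815 0.07111451 0.121     ]
[[0.5769, 0.1716], [0.6578, 0.0779], [0.5478, -0.0171], [0.4669, 0.0788]] sides [0.1238 0.1454 0.1255 0.1439]
yaw x 0.7065501901867297 yaw from y 0.7064708102160779 centre [0.56235362 0.07778398 0.121     ]
bar [0.51360082 0.07059936 0.11758322] [0.55972071 0.01674109 0.14319895] [0.53666076 0.04367023 0.13039108] 0.07539179679913621 0.7081514941279051
bar z.151 [0.53512325 0.04400187 0.151     ] [0.52574448 0.05813336 0.151     ]
knob scene z.084 [ 0.48317278 -0.00245154  0.084     ]
knob scene z.084 [ 0.4508589  -0.02310411  0.084     ]
knob top [4.84300335e-01 1.37798263e-04 8.40000000e-02] [ 0.45374314 -0.03386865  0.        ]
```

```bash
python3 - <<'E'
from h import *
ct,cs=cam("top"),cam("scene")
T=lambda u,v:(240+(u+.5)/4-.5,125+(v+.5)/4-.5)
S=lambda u,v:(225+(u+.5)/4-.5,160+(v+.5)/4-.5)
for p,q in zip(((128,217),(288,78),(461,265),(302,411)),((203,241),(188,82),(418,57),(448,215))): print(tri(ray(ct,T(*p)),ray(cs,S(*q))).round(4))
print("mat corners")
for p,q in (((12,152),(42,403)),((378,524),(570,318))): print(onz(ct,T(*p),.004).round(4),onz(cs,S(*q),.004).round(4),tri(ray(ct,T(*p)),ray(cs,S(*q))).round(4))
# camera check against the robot's own position/base: pan of the base origin
print(proj(ct,[0,0,0]),proj(cs,[0,0,0]),proj(cs,monitor.observe()["position"]))
# handbag in the top: brown mask extents at z .195 
a=cv2.imread("pics/top0.png");hsv=cv2.cvtColor(a,cv2.COLOR_BGR2HSV)
m=((hsv[...,0]<15)&(hsv[...,1]>80)&(hsv[...,2]>25)&(hsv[...,2]<110)).astype(np.uint8)*255
m[:90]=0;m[225:]=0;m[:,:320]=0;m[:,450:]=0
k=max(cv2.findContours(cv2.morphologyEx(m,cv2.MORPH_OPEN,np.ones((3,3))),0,2)[0],key=cv2.contourArea)
r=cv2.boxPoints(cv2.minAreaRect(k));print("bag",r.round().tolist(),[onz(ct,p,.195)[:2].round(3).tolist() for p in r])
E
```

```text
[0.5833 0.1666 0.111 ]
[0.6635 0.0729 0.1131]
[ 0.5521 -0.0239  0.1121]
[0.4716 0.0692 0.1067]
mat corners
[0.6497 0.2569 0.004 ] [0.646  0.2619 0.004 ] [ 0.6513  0.2586 -0.0051]
[0.4053 0.0246 0.004 ] [0.402  0.0306 0.004 ] [ 0.4049  0.0242 -0.0065]
[348.70305682 427.52788038] [528.68444681 310.59258234] [559.68697973  62.67361523]
bag [[328.0, 117.0], [385.0, 75.0], [466.0, 182.0], [408.0, 225.0]] [[0.7, 0.035], [0.792, -0.09], [0.553, -0.247], [0.467, -0.124]]
```

```bash
python3 - <<'E'
from h import *
ct,cs=cam("top"),cam("scene")
print("tip",bot.tip_extent)
for n,p in dict(machL=(430,122),machR=(492,118),pitcher=(407,172),tray=(467,158),bagR=(374,183),bagL=(268,180)).items(): print(n,onz(cs,p,0)[:2].round(3))
for n,p in dict(machfront=(530,252),machcorner=(575,300),pitch=(432,255),handle=(410,108)).items(): print("top",n,onz(ct,p,0)[:2].round(3),onz(ct,p,.3)[:2].round(3))
print("bag handle", tri(ray(ct,(405,181)),ray(cs,(352,110))),tri(ray(ct,(425,125)),ray(cs,(310,90))))
E
```

```text
tip 0.014
machL [ 0.451 -0.471]
machR [ 0.292 -0.594]
pitcher [ 0.419 -0.237]
tray [ 0.294 -0.383]
bagR [ 0.479 -0.149]
bagL [0.739 0.004]
top machfront [ 0.405 -0.468] [ 0.408 -0.311]
top machcorner [ 0.285 -0.567] [ 0.325 -0.381]
top pitch [ 0.402 -0.222] [ 0.406 -0.14 ]
top handle [ 0.789 -0.187] [ 0.676 -0.115]
bag handle [ 0.54369237 -0.10695657  0.26641275] [ 0.67646828 -0.15267669  0.23721838]
```

Call:
move_arm:
  moves:
    - [15,40,40,0]
    - [30,85,80,0]
    - [50,130,85,0]
    - [71,179,85,0.1]
    - [95,225,85,0.2]
    - [120,270,85,0.3]
    - [145,315,85,0.4]
    - [170,360,85,0.42]
    - [195,405,85,0.42]
  gripper: 0.55

```text
clock: 1.23
position: [0.3746, -0.1922, 0.3303]
tool_rot: [3.141, 0.0, 0.711]
force: [2.1, -1.1, 0.2]
grip_width: 0.0473
finger_force: 0.0
```

Now go to a look pose above the knob.

Call:
move_arm:
  moves:
    - [25,55,0,0]
    - [45,100,-20,0]
    - [65,140,-40,0]
    - [86,179,-55,0]
    - [86,179,-55,0]

```text
clock: 1.85
position: [0.4605, -0.0119, 0.2741]
tool_rot: [-3.139, 0.0, 0.715]
force: [0.6, -0.7, 0.3]
grip_width: 0.0471
finger_force: 0.0
```

```bash
python3 - <<'E'
from h import *
import json
s=monitor.observe(); im=grab_frame("wrist"); cv2.imwrite("pics/w1.png",im)
json.dump({k:np.array(s[k]).tolist() for k in("position","tool_rot")},open("w1.json","w")); print(s["position"],s["tool_rot"],s["clock"])
E
```

```text
[ 0.46047712 -0.01190706  0.27412179] [-3.13925848e+00  3.62665693e-04  7.15188207e-01] 1.85
```

View pics/w1.png

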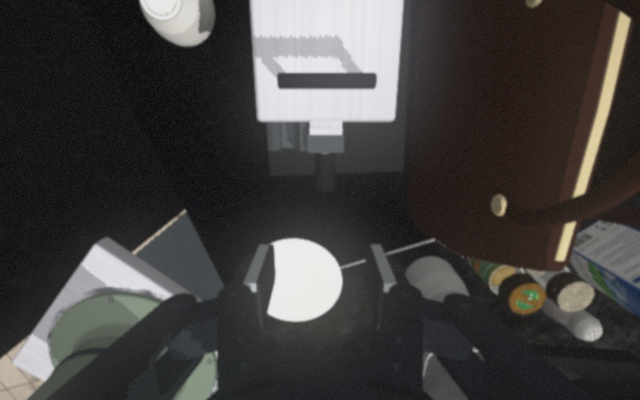

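The wrist view, with image up pointing towards the canister, shows the bar from (279,80) to (375,80) and the lid's front edge at row 121, columns 258–394. The bracket is at (325,140), the knob runs from (325,152) to (325,191), and the notch block is at (287,135).

```bash
python3 - <<'E'
from h import *
import json
s=json.load(open("w1.json")); c=cam("wrist",s); im=cv2.imread("pics/w1.png"); g=cv2.cvtColor(im,cv2.COLOR_BGR2GRAY)
# bar: dark within lid
r=g[66:100,262:392]; m=(r<90).astype(np.uint8)
k=max(cv2.findContours(m,0,2)[0],key=cv2.contourArea); q=cv2.minAreaRect(k); print("bar",q, q[0][0]+262,q[0][1]+66)
bx=(q[0][0]+262,q[0][1]+66)
B=onz(c,bx,.151); print("bar mid",B.round(4))
box=cv2.boxPoints(q)+[262,66]; xs=box[np.argsort(box[:,0])]; e=[onz(c,xs[:2].mean(0),.151),onz(c,xs[2:].mean(0),.151)]; d=e[0]-e[1]; yaw=np.arctan2(-d[0],d[1]);print("len",np.linalg.norm(d),"yaw",yaw)
# lid
m=(g[:,230:420]>150).astype(np.uint8); m[125:]=0
rows=[60,100,110];E=[]
for rr in rows:
    x=np.where(g[rr,235:415]>140)[0]+235; E.append((x.min(),x.max())); 
col=[270,285,360,385]; fr=[(cc,np.where(g[90:140,cc]>140)[0].max()+90) for cc in col]; print(E,fr)
Lf=[onz(c,p,.121) for p in fr]; d=Lf[0]-Lf[-1]; print("front edge yaw",np.arctan2(-d[0],d[1]))
sl=[onz(c,(a-.5,rr),.121) for rr,(a,b) in zip(rows,E)]; sr=[onz(c,(b+.5,rr),.121) for rr,(a,b) in zip(rows,E)]
for t in(sl,sr): d=t[0]-t[-1]; print("side yaw",np.arctan2(d[1],d[0]))
yaw=.712
X=np.array([np.cos(yaw),np.sin(yaw)]);Y=np.array([-X[1],X[0]])
C=B[:2]+.045*X; print("centre by bar",C)
print("lid width",[(Y@(a-b)[:2]).round(4) for a,b in zip(sl,sr)],"mid y rel C",[((a+b)[:2]/2-C)@Y for a,b in zip(sl,sr)],"front x rel C",[(p[:2]-C)@X for p in Lf])
# knob
r=g[150:200,300:350]; print(g[150:200:4,300:350:3])
E
```

```text
bar ((64.0, 14.5), (13.0, 96.0), 90.0) 326.0 80.5
bar mid [0.5335 0.0456 0.151 ]
len 0.07391591652136568 yaw 0.7144849715974857
[(np.int64(254), np.int64(399)), (np.int64(256), np.int64(396)), (np.int64(257), np.int64(395))] [(270, np.int64(121)), (285, np.int64(121)), (360, np.int64(121)), (385, np.int64(121))]
front edge yaw 0.7148374867955103
side yaw 0.7127724640174036
side yaw 0.7087925228412069
centre by bar [0.56761738 0.07495549]
lid width [np.float64(0.1235), np.float64(0.1239), np.float64(0.1233)] mid y rel C [np.float64(-0.000735339935775536), np.float64(-0.0006079864633518013), np.float64(-0.0006859178497460075)] front x rel C [np.float64(-0.0774007238558348), np.float64(-0.07736251606402347), np.float64(-0.07717163730291601), np.float64(-0.07710807031822763)]
[[ 80  88  78 100 102 101 100 101 104 101 100 100 100 102  97  66  63]
 [ 62  60  61  65  62  61  55  68  88  79  57  58  62  64  65  61  64]
 [ 57  60  60  59  57  52  50  54  54  58  57  53  58  61  59  61  59]
 [ 60  56  58  58  61  48  46  52  56  53  55  54  62  59  61  58  58]
 [ 57  60  51  59  58  51  49  50  51  57  48  52  56  58  55  61  53]
 [ 57  60  58  56  56  52  44  47  53  54  52  49  57  54  56  54  53]
 [ 48  49  44  49  54  46  43  49  51  52  50  47  41  41  38  42  42]
 [ 40  41  38  35  41  40  44  48  46  54  49  46  31  36  41  38  35]
 [ 34  34  38  38  33  38  43  48  48  50  49  46  42  41  29  33  35]
 [ 36  35  35  35  40  36  42  47  52  51  49  44  37  32  36  31  38]
 [ 31  37  38  40  31  36  43  49  50  48  45  40  40  38  40  34  36]
 [ 32  40  37  41  38  42  36  42  39  36  37  33  34  37  42  35  31]
 [ 40  40  40  36  41  42  38  38  37  35  32  40  39  35  38  37  36]]
```

```bash
python3 - <<'E'
from h import *
import json
s=json.load(open("w1.json")); c=cam("wrist",s); im=cv2.imread("pics/w1.png"); g=cv2.GaussianBlur(cv2.cvtColor(im,cv2.COLOR_BGR2GRAY),(1,5),0).astype(float)
print(g[176:190,310:342].mean(0).round().astype(int).tolist())
print(g[145:200,321:330].mean(1).round().astype(int).tolist())
yaw=.712;X=np.array([np.cos(yaw),np.sin(yaw)]);Y=np.array([-X[1],X[0]]);C=np.array([.566,.0735])
for p,z in (((325.5,183),.092),((325.5,155),.095),((325.5,192),.088),((325.5,172),.095)):
    q=onz(c,p,z);print(p,q.round(4),"can",X@(q[:2]-C),Y@(q[:2]-C))
E
```

```text
[38, 39, 37, 40, 39, 39, 40, 43, 44, 46, 46, 47, 48, 50, 50, 51, 50, 51, 50, 50, 48, 48, 46, 45, 43, 40, 38, 36, 37, 36, 34, 37]
[102, 102, 102, 102, 102, 102, 102, 99, 91, 78, 65, 58, 56, 56, 55, 55, 55, 55, 54, 54, 54, 53, 53, 53, 53, 52, 52, 51, 51, 51, 51, 50, 50, 50, 51, 51, 50, 49, 49, 50, 50, 50, 49, 49, 48, 47, 45, 42, 39, 38, 37, 37, 38, 38, 38]
(325.5, 183) [ 0.4605 -0.0193  0.092 ] can -0.14048993777025068 -0.0013400338409805508
(325.5, 155) [0.4832 0.0007 0.095 ] can -0.11028716195229096 -0.001030999302034963
(325.5, 192) [ 0.4522 -0.0267  0.088 ] can -0.15161765400729102 -0.0014991565417790107
(325.5, 172) [ 0.4699 -0.011   0.095 ] can -0.1279261318630429 -0.0011840844589292698
```

Call:
move_arm:
  moves:
    - [5,-2,-45,0]
    - [5,-2,-95,0]
    - [5,-2,-140,0]
    - [5,-2,-170,0]
    - [5,-2,-185,0]
    - [5,-2,-195,0]
    - [5,-2,-195,0]
    - [5,-2,-195,0]

```text
clock: 2.9
position: [0.4656, -0.0169, 0.0811]
tool_rot: [3.141, -0.001, 0.711]
force: [0.6, 0.5, -0.1]
grip_width: 0.0468
finger_force: 0.0
```

Call:
move_arm:
  moves:
    - [-1,1.5,0,0]
    - [-1,1.5,0,0]
    - [-1,1.5,0,0]
    - [-1,1.5,0,0]
    - [-1,1.5,0,0]
    - [-1,1.5,0,0]
    - [-1,1.5,0,0]
    - [-1,1.5,0,0]
  gripper: 0
  newtons: 40

```text
clock: 3.9
position: [0.4643, -0.0152, 0.0803]
tool_rot: [3.142, -0.0, 0.711]
force: [0.3, 2.4, 4.5]
grip_width: 0.0208
finger_force: 39.3
```

Call:
move_arm:
  moves:
    - [-3.8,-3.3,0,0]
    - [-7.6,-6.5,0,0]

```text
clock: 4.15
position: [0.4563, -0.0221, 0.0803]
tool_rot: [3.142, 0.0, 0.711]
force: [1.3, 1.2, 2.3]
grip_width: 0.0205
finger_force: 39.2
```

Call:
move_arm:
  moves:
    - [-8,-7,0,0]
    - [-16,-14,0,0]
    - [-24,-21,0,0]
    - [-29,-25,0,0]
    - [-29,-25,0,0]

```text
clock: 4.78
position: [0.4272, -0.0472, 0.0803]
tool_rot: [-3.141, 0.0, 0.71]
force: [0.1, -0.7, -0.5]
grip_width: 0.0205
finger_force: 39.1
```

```bash
python3 - <<'E'
from h import *
import json
s=monitor.observe(); im=grab_frame("wrist"); cv2.imwrite("pics/w2.png",cv2.resize(im[90:310,180:470],None,fx=2.5,fy=2.5))
json.dump({k:np.array(s[k]).tolist() for k in("position","tool_rot")},open("w2.json","w")); print(s["position"],s["tool_rot"],s["force"])
E
```

```text
[ 0.42717373 -0.04715585  0.08027817] [-3.14145566e+00  3.99526859e-04  7.10113003e-01] [ 0.12136867 -0.73322765 -0.46485008]
```

View pics/w2.png

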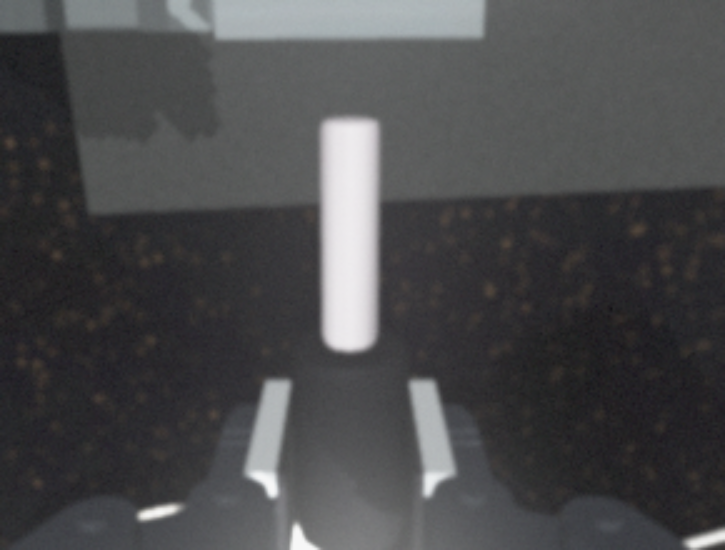

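The pin is fully out of the bore. Its shank runs from (350,118) to (350,350) in the crop, straight and centred on the bracket, whose front edge is at row 38. I'll check the tip's distance to the bracket before parking it.

```bash
python3 - <<'E'
from h import *
import json
s=json.load(open("w2.json")); c=cam("wrist",s)
yaw=.711;X=np.array([np.cos(yaw),np.sin(yaw),0]);Y=np.array([-X[1],X[0],0])
u=lambda a,b:(180+a/2.5,90+b/2.5)
t=onz(c,u(350,118),.084);tr=onz(c,u(350,350),.084); b=onz(c,u(350,38),.102); bl=onz(c,u(215,38),.102);br=onz(c,u(485,38),.102)
T=np.array(s["position"])
print("tip-bracket",X@(t-b),Y@(t-b),"width",Y@(bl-br),"len",X@(t-tr),"mid y",Y@(t-(bl+br)/2),"tip-tcp",X@(t-T),Y@(t-T),"shank w",np.linalg.norm(onz(c,u(321,130),.084)-onz(c,u(380,130),.084)),np.linalg.norm(onz(c,u(321,330),.084)-onz(c,u(379,330),.084)))
E
```

```text
tip-bracket -0.012590537878088663 1.950506343852573e-06 width 0.03585065007948227 len 0.04054057111139422 mid y -2.2523244676676458e-07 tip-tcp 0.06457975370493123 -0.00016430601520375996 shank w 0.009514680993746395 0.010176918702308769
```

Call:
move_arm:
  moves:
    - [0,0,16,0]
    - [0,0,32,0]
    - [-12,15,32,0]
    - [-25.5,29.5,32,0]
    - [-13,40,32,0]
    - [0,51.5,32,0]
    - [10,60.5,32,0]
    - [10,60.5,32,0]
    - [10,60.5,22,0]
    - [10,60.5,14,0]
    - [10,60.5,14,0]

```text
clock: 6.2
position: [0.4378, 0.0141, 0.0938]
tool_rot: [-3.141, 0.0, 0.711]
force: [0.7, -0.1, -0.3]
grip_width: 0.0208
finger_force: 39.5
```

```bash
python3 - <<'E'
from h import *
s=monitor.observe(); im=grab_frame("wrist"); cv2.imwrite("pics/w3.png",cv2.resize(im[90:310,180:470],None,fx=2.5,fy=2.5))
print(s["position"],s["tool_rot"],s["force"])
E
```

```text
[0.43781694 0.01409658 0.09379284] [-3.14089763e+00  3.26674541e-04  7.11023773e-01] [ 0.73155891 -0.14444665 -0.32667388]
```

View pics/w3.png

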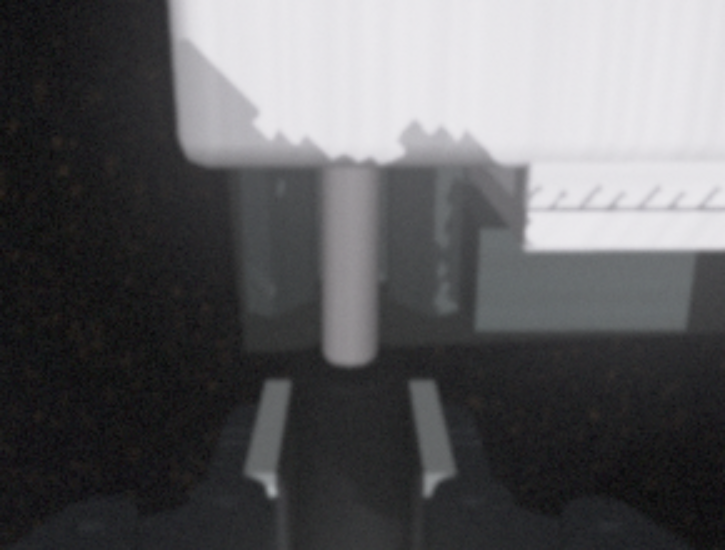

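The shank is centred at column 350 in the notch block (columns 243–463), and the knob is in front of the block. The shoulder has gone from row 352 to about 366, so the pin seems to have slipped slightly, perhaps against the lid's edge. I'll measure that.

```bash
python3 - <<'E'
from h import *
import json
yaw=.711;X=np.array([np.cos(yaw),np.sin(yaw),0]);Y=np.array([-X[1],X[0],0])
s=monitor.observe();c=cam("wrist",s);T=np.array(s["position"])
R=[]
for n in("w2","w3"):
    g=cv2.imread(f"pics/{n}.png",0).astype(float)
    p=g[300:400,338:362].mean(1); r=300+np.argmin(np.diff(cv2.GaussianBlur(p[:,None],(1,9),0)[:,0])); 
    q=onz(c,(180+350/2.5,90+r/2.5),T[2]+.004+.005); R.append(X@(q-T)); print(n,r,R[-1])
    print(p[40:80:3].round())
    h=g[250:330,300:400].mean(0);print("cols",300+np.where(h>(h.max()+h.min())/2)[0][[0,-1]])
print("slip",R[1]-R[0])
E
```

```text
w2 350 0.026383417341840524
[232. 231. 221. 182. 118.  75.  64.  64.  65.  68.  73.  76.  75.  74.]
cols [323 375]
w3 365 0.02359768363230053
[140. 140. 140. 140. 140. 139. 138. 128. 102.  66.  42.  37.  36.  36.]
cols [325 373]
slip -0.0027857337095399948
```

Call:
move_arm:
  moves:
    - [2,1.6,0,0]
    - [2,1.6,-5,0]
    - [2,1.6,-9,0]
    - [2,1.6,-12,0]
    - [2,1.6,-13.5,0]
    - [2,1.6,-13.5,0]

```text
clock: 7.0
position: [0.4395, 0.0152, 0.0808]
tool_rot: [3.141, 0.0, 0.711]
force: [-2.8, -0.8, 7.7]
grip_width: 0.0208
finger_force: 40.3
```

```bash
python3 - <<'E'
from h import *
s=monitor.observe(); im=grab_frame("wrist"); cv2.imwrite("pics/w4.png",cv2.resize(im[90:310,180:470],None,fx=2.5,fy=2.5))
g=cv2.imread("pics/w4.png",0).astype(float)
p=g[300:400,338:362].mean(1);print(300+np.argmin(np.diff(cv2.GaussianBlur(p[:,None],(1,9),0)[:,0])))
print(s["position"],s["force"])
E
```

```text
367
[0.43949028 0.01523674 0.08084726] [-2.75951324 -0.83356548  7.74419002]
```

View pics/w4.png

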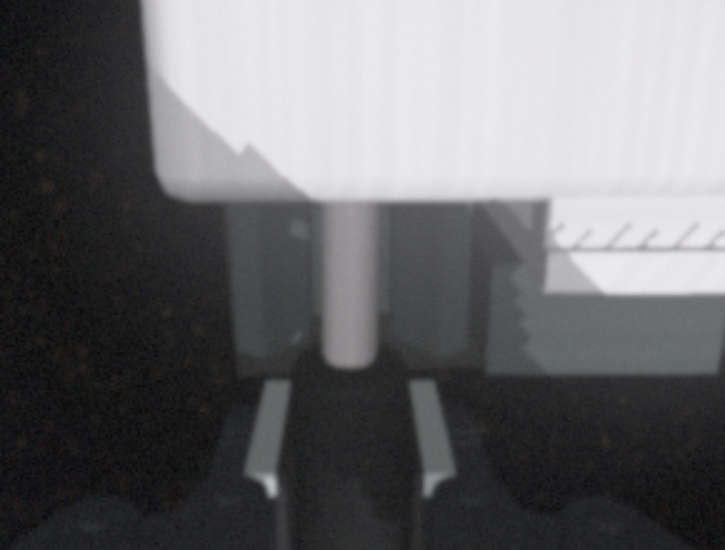

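The shank lies in the notch slot at column 350, with its shoulder at row 367. The block's front edge is at about row 374, but it is higher up. I'll check the gap in metric terms.

```bash
python3 - <<'E'
from h import *
yaw=.711;X=np.array([np.cos(yaw),np.sin(yaw),0]);Y=np.array([-X[1],X[0],0])
s=monitor.observe();c=cam("wrist",s);T=np.array(s["position"])
u=lambda a,b:(180+a/2.5,90+b/2.5)
sh=onz(c,u(350,367),.089); 
g=cv2.imread("pics/w4.png",0).astype(float)
for a,b in((245,280),(430,465),(560,690)):
    p=cv2.GaussianBlur(g[330:400,a:b].mean(1)[:,None],(1,7),0)[:,0]; r=330+np.argmin(np.diff(p)); z=.098 if b<500 else .102
    q=onz(c,u((a+b)/2,r),z); print("block row",r,"shoulder before block front mm",1e3*X@(q-sh))
bl,br=onz(c,u(235,374),.098),onz(c,u(477,374),.098); print("block width",Y@(bl-br),"offset",Y@(sh-(bl+br)/2))
k=onz(c,u(487,300),.102),onz(c,u(720,300),.102);print("bracket",Y@(k[0]-k[1]),"dy",Y@(sh-(k[0]+k[1])/2))
E
```

```text
block row 356 shoulder before block front mm 6.1674077006780275
block row 366 shoulder before block front mm 4.417115751447581
block row 374 shoulder before block front mm 4.938122345913458
block width 0.038598046469974015 offset 0.0009487922024610271
bracket 0.034648272315415694 dy 0.03769612062706082
```

Call:
move_arm:
  moves:
    - [0,0,0.5,0]
    - [0,0,0.5,0]
    - [0,0,0.5,0]
    - [0,0,0.5,0]
  gripper: 0.5

```text
clock: 7.55
position: [0.4396, 0.0153, 0.0813]
tool_rot: [-3.142, -0.0, 0.711]
force: [-1.1, 0.3, -0.2]
grip_width: 0.0425
finger_force: 0.0
```

Call:
move_arm:
  moves:
    - [0,0,15,0]
    - [0,0,45,0]
    - [0,0,90,0]
    - [-10,-9,130,0]
    - [-19,-16,130,0]
    - [-19,-16,130,0]

```text
clock: 8.3
position: [0.42, -0.0013, 0.2116]
tool_rot: [3.141, 0.0, 0.71]
force: [0.5, 0.1, -0.1]
grip_width: 0.0425
finger_force: 0.0
```

```bash
python3 - <<'E'
from h import *
import json
s=monitor.observe(); im=grab_frame("wrist"); cv2.imwrite("pics/w5r.png",im);cv2.imwrite("pics/w5.png",cv2.resize(im[20:260,180:470],None,fx=2.5,fy=2.5))
json.dump({k:np.array(s[k]).tolist() for k in("position","tool_rot")},open("w5.json","w"))
print(s["position"],s["tool_rot"],s["force"],s["clock"],s["qpos"].round(2))
E
```

```text
[ 0.4200132  -0.00126383  0.21163147] [3.14098202e+00 1.95713118e-04 7.09749796e-01] [ 0.54229739  0.08162656 -0.12850609] 8.3 [ 0.32  0.28 -0.54  2.13  0.21  0.78 -1.21]
```

View pics/w5.png

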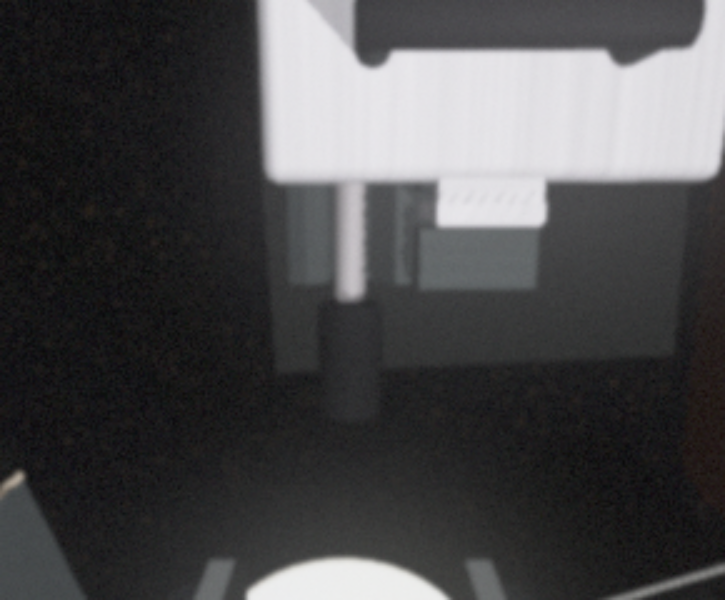

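The pin is parked: the knob spans (352,300)–(352,420) in the crop, in front of the block whose edge is at row 286, and the shank lies in the slot. The bar is at the top, around row 20. Now I'll measure the pin's parking and refine the bar position.

```bash
python3 - <<'E'
from h import *
import json
yaw=.711;X=np.array([np.cos(yaw),np.sin(yaw),0]);Y=np.array([-X[1],X[0],0])
s=json.load(open("w5.json"));c=cam("wrist",s)
u=lambda a,b:(180+a/2.5,20+b/2.5)
b=onz(c,u(478,289),.102); k0=onz(c,u(352,301),.090);k1=onz(c,u(352,419),.086)
print("knob start/end before bracket front",1e3*X@(b-k0),1e3*X@(b-k1),"dy",1e3*Y@(k0-b))
B=b+.109*X; print("C from bracket",B.round(4)); 
g=cv2.imread("pics/w5r.png",0); r=g[0:60,330:460]; 
m=(r[:,5:120]<110); rows=np.where(m[:,50:70].mean(1)>.5)[0];rows=rows[rows<60];print("bar rows",rows.min(),rows.max())
mid=(rows.min()+rows.max())/2; q=onz(c,(395,mid),.151); print("bar",q.round(4), "C",(q+.045*X).round(4))
le=onz(c,u(490,180),.121); print("lid front -> C if -73",(le+.073*X).round(4))
E
```

```text
knob start/end before bracket front 5.109790235640416 46.10046715896941 dy 38.70820755933277
C from bracket [0.5683 0.0741 0.102 ]
bar rows 17 38
bar [0.5355 0.0433 0.151 ] C [0.5696 0.0726 0.151 ]
lid front -> C if -73 [0.5637 0.072  0.121 ]
```

Call:
move_arm:
  moves:
    - [5,0,15,0.15]
    - [20,8,20,0.32]
    - [35,15,20,0.5]
    - [50,22,20,0.67]
    - [70,30,20,0.84]
    - [90,38,20,1.01]
    - [105,43,20,1.18]
    - [114,46,20,1.35]
    - [114,46,20,1.5]
    - [114,46,20,1.572]
    - [114,46,20,1.572]
  gripper: 0.65

```text
clock: 9.72
position: [0.5344, 0.0458, 0.2304]
tool_rot: [-3.141, -0.002, 2.283]
force: [-0.1, -0.2, 0.4]
grip_width: 0.0556
finger_force: 0.0
```

```bash
python3 - <<'E'
from h import *
s=monitor.observe(); im=grab_frame("wrist"); cv2.imwrite("pics/w6.png",im[40:400])
print(s["position"],s["tool_rot"],s["force"],s["clock"],s["qpos"].round(2))
c=cam("wrist",s); print("expected bar px",proj(c,[.534,.0444,.151]))
E
```

```text
[0.53444063 0.04576638 0.23039001] [-3.14089558e+00 -1.73915873e-03  2.28267703e+00] [-0.13795639 -0.19300567  0.40291264] 9.725 [ 0.43  0.52 -0.86  1.82  0.46  1.02  0.1 ]
expected bar px [318.40786855 215.26378967]
```

View pics/w6.png

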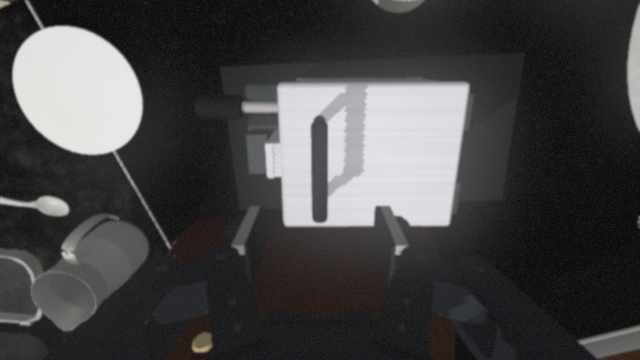

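The bar is at column 319–320, rows 118–222 of the crop, centred between the jaws (columns 247 and 390). The parked pin is visible at (235,106).

Call:
move_arm:
  moves:
    - [-2,1,-30,0]
    - [-2,1,-55,0]
    - [-2,1,-72,0]
    - [-2,1,-82,0]
    - [-2,1,-83,0]

```text
clock: 10.4
position: [0.5325, 0.0465, 0.148]
tool_rot: [-3.141, -0.0, 2.283]
force: [0.1, 0.2, 0.3]
grip_width: 0.0553
finger_force: 0.0
```

Call:
move_arm:
  moves:
    - [0,0,0,0]
    - [0,0,0,0]
    - [0,0,0,0]
    - [0,0,0,0]
    - [0,0,0,0]
    - [0,0,0,0]
    - [0,0,0,0]
  gripper: 0
  newtons: 60

```text
clock: 11.28
position: [0.5332, 0.0466, 0.1489]
tool_rot: [3.14, 0.001, 2.283]
force: [2.0, 1.6, 6.3]
grip_width: 0.0098
finger_force: 58.7
```

Call:
move_arm:
  moves:
    - [0.3,0.3,1.5,0]
    - [0.7,0.6,3,0]
    - [1.2,1,4.5,0]
    - [1.5,1.3,5.5,0]
    - [1.5,1.3,5.5,0]

```text
clock: 11.9
position: [0.5344, 0.0477, 0.1536]
tool_rot: [3.141, -0.0, 2.283]
force: [6.3, 2.6, -11.2]
grip_width: 0.01
finger_force: 59.1
```

Call:
move_arm:
  moves:
    - [0.7,0.6,2,0]
    - [1.4,1.2,4,0]
    - [2.1,1.8,6,0]
    - [2.1,1.8,6,0]
    - [2.1,1.8,6,0]

```text
clock: 12.52
position: [0.5364, 0.0495, 0.1598]
tool_rot: [3.141, 0.0, 2.283]
force: [5.7, 1.9, -3.9]
grip_width: 0.01
finger_force: 59.2
```

```bash
python3 - <<'E'
from h import *
s=monitor.observe(); cv2.imwrite("pics/s7.png",cv2.resize(grab_frame("scene")[140:290,225:425],None,fx=4,fy=4)[:600])
print(s["position"],s["force"],s["grip_width"])
E
```

```text
[0.53639955 0.04947304 0.15984639] [ 5.68059398  1.88427026 -3.91555948] 0.009991167485521263
```

View pics/s7.png

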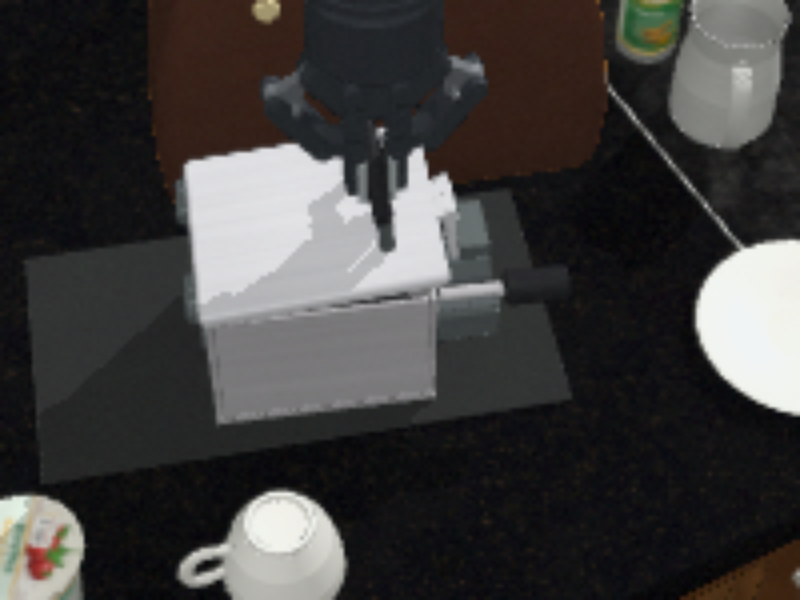

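The seal has broken: the pull is down to 3.9 N, a dark gap shows under the lid's front edge at about (400,295), and the pin is still parked at (500,290). The lid is at roughly 0.10 rad, so I'll go on to 0.175.

Call:
move_arm:
  moves:
    - [0.9,0.8,2.2,0]
    - [1.8,1.5,4.4,0]
    - [2.7,2.3,6.5,0]
    - [3.6,3.1,8.5,0]
    - [3.6,3.1,8.5,0]
    - [3.6,3.1,8.5,0]

```text
clock: 13.32
position: [0.5395, 0.0522, 0.168]
tool_rot: [-3.141, -0.0, 2.283]
force: [2.8, -0.9, -10.0]
grip_width: 0.0098
finger_force: 58.7
```

```bash
python3 - <<'E'
from h import *
s=monitor.observe(); b=grab_frame("scene"); cv2.imwrite("pics/s8.png",b); a=cv2.imread("pics/scene0.png")
print(s["position"],s["force"],s["grip_width"],s["clock"])
cs=cam("scene"); yaw=.711;X=np.array([np.cos(yaw),np.sin(yaw),0]);Y=np.array([-X[1],X[0],0])
C=np.array([.5675,.0735,.004])
corner=lambda th:C+.061*Y+.070*X+np.array([0,0,.105])+ (-.143*np.cos(th)-.012*np.sin(th))*X+np.array([0,0,.012*np.cos(th)+.143*np.sin(th)])
print({th:proj(cs,corner(th)).round(1).tolist() for th in(0,.1,.15,.175,.2)})
# left side: bright lid top -> side shading boundary along columns near the front
for n,i in(("shut",a),("now",b)):
    g=cv2.GaussianBlur(cv2.cvtColor(i,cv2.COLOR_BGR2GRAY),(1,3),0).astype(int)
    for x in(328,331,333): print(n,x,g[186:244,x].tolist())
E
```

```text
[0.53953561 0.05222238 0.16804771] [ 2.78801563 -0.85059202 -9.99801349] 0.009832207515536658 13.325
{0: [336.1, 210.5], 0.1: [336.5, 206.7], 0.15: [336.4, 204.9], 0.175: [336.3, 204.0], 0.2: [336.2, 203.1]}
shut 328 [220, 221, 221, 220, 221, 223, 223, 223, 222, 222, 221, 221, 222, 223, 223, 223, 224, 223, 222, 222, 221, 222, 223, 222, 221, 219, 211, 189, 161, 139, 124, 119, 119, 119, 119, 120, 120, 121, 120, 119, 118, 119, 119, 120, 120, 121, 122, 121, 120, 119, 118, 122, 125, 100, 57, 37, 36, 36]
shut 331 [217, 220, 221, 220, 221, 223, 223, 222, 222, 222, 221, 221, 222, 223, 223, 224, 224, 223, 222, 221, 222, 222, 222, 221, 221, 217, 204, 180, 150, 130, 123, 120, 119, 119, 118, 119, 120, 121, 119, 117, 117, 118, 117, 117, 119, 122, 123, 122, 121, 119, 118, 122, 119, 90, 51, 36, 36, 37]
shut 333 [35, 89, 181, 220, 214, 215, 217, 217, 217, 218, 220, 221, 223, 223, 222, 222, 223, 222, 222, 221, 221, 222, 222, 221, 221, 216, 199, 171, 137, 113, 112, 116, 117, 117, 117, 116, 115, 115, 115, 115, 115, 114, 113, 116, 122, 124, 122, 116, 103, 95, 97, 109, 111, 80, 47, 37, 37, 37]
now 328 [2
[... 172 characters left out ...]
, 122, 123, 124, 123, 122, 122, 122, 123, 123, 124, 125, 126, 125, 123, 123, 122, 126, 129, 104, 59, 38, 38, 42]
now 331 [223, 222, 221, 221, 220, 220, 221, 221, 220, 220, 221, 221, 220, 219, 219, 219, 219, 218, 218, 216, 207, 187, 162, 136, 114, 104, 105, 129, 160, 154, 130, 123, 123, 122, 122, 122, 124, 124, 122, 121, 120, 121, 121, 121, 123, 126, 128, 126, 124, 123, 122, 125, 123, 92, 53, 41, 48, 51]
now 333 [201, 210, 218, 218, 208, 200, 213, 224, 223, 222, 222, 221, 220, 218, 219, 219, 218, 218, 218, 214, 200, 175, 144, 124, 138, 173, 197, 198, 176, 142, 123, 120, 120, 120, 120, 120, 119, 118, 119, 119, 119, 118, 117, 120, 125, 126, 125, 118, 106, 100, 105, 123, 129, 95, 60, 52, 52, 52]
```

Call:
move_arm:
  moves:
    - [0.8,0.6,0.8,0]
    - [0.8,0.6,0.8,0]
    - [0.8,0.6,0.8,0]
    - [0.8,0.6,0.8,0]
    - [0.8,0.6,0.8,0]
    - [0.8,0.6,0.8,0]
    - [0.8,0.6,0.8,0]
    - [0.8,0.6,0.8,0]
    - [0.8,0.6,0.8,0]
    - [0.8,0.6,0.8,0]

```text
clock: 14.62
position: [0.54, 0.0526, 0.1691]
tool_rot: [-3.14, 0.0, 2.282]
force: [-3.4, -3.8, -0.6]
grip_width: 0.0098
finger_force: 59.0
```

```bash
python3 - <<'E'
from h import *
s=monitor.observe(); b=grab_frame("scene"); t=grab_frame("top"); a=cv2.imread("pics/scene0.png")
print(s["position"],s["force"],s["grip_width"],s["clock"])
G=lambda i:cv2.GaussianBlur(cv2.cvtColor(i,cv2.COLOR_BGR2GRAY),(1,3),0).astype(float)
def edge(g,x):
    c=g[195:222,x]; k=np.where((c[:-1]>=165)&(c[1:]<165))[0][0]; return 195+k+(c[k]-165)/(c[k]-c[k+1])
print("left lid edge shift px",[(x,round(edge(G(a),x)-edge(G(b),x),2)) for x in(285,295,305,315,325,328,331,333)])
cs=cam("scene"); yaw=.711;X=np.array([np.cos(yaw),np.sin(yaw),0]);Y=np.array([-X[1],X[0],0]);C=np.array([.5675,.0735,.004])
pt=lambda th,r:C+.061*Y+.07*X+np.array([0,0,.105])+(-r*np.cos(th)-.012*np.sin(th))*X+np.array([0,0,.012*np.cos(th)+r*np.sin(th)])
for th in(.12,.15,.175,.2):
    Z=np.array([proj(cs,pt(0,r)) for r in(.02,.143)]);N=np.array([proj(cs,pt(th,r)) for r in(.02,.143)])
    f=lambda P,x:P[0,1]+(x-P[0,0])*(P[1,1]-P[0,1])/(P[1,0]-P[0,0]); print(th,[(x,round(f(Z,x)-f(N,x),2)) for x in(285,305,325,331)])
# bystanders: change against the first frames
d=cv2.absdiff(cv2.GaussianBlur(b,(5,5),0),cv2.GaussianBlur(a,(5,5),0)).max(2); print("cup,tub,pitcher diff",[ (d[y0:y1,x0:x1]>40).sum() for x0,x1,y0,y1 in((268,315,258,300),(210,248,260,302),(390,425,133,178))])
E
```

```text
[0.54000506 0.0525774  0.16914789] [-3.37901227 -3.77732928 -0.64156869] 0.009848280426907162 14.625
left lid edge shift px [(285, np.float64(1.04)), (295, np.float64(2.28)), (305, np.float64(3.36)), (315, np.float64(4.26)), (325, np.float64(5.24)), (328, np.float64(5.65)), (331, np.float64(5.96)), (333, np.float64(6.03))]
0.12 [(285, np.float64(0.62)), (305, np.float64(2.09)), (325, np.float64(3.56)), (331, np.float64(4.0))]
0.15 [(285, np.float64(0.76)), (305, np.float64(2.61)), (325, np.float64(4.46)), (331, np.float64(5.01))]
0.175 [(285, np.float64(0.87)), (305, np.float64(3.04)), (325, np.float64(5.2)), (331, np.float64(5.85))]
0.2 [(285, np.float64(0.98)), (305, np.float64(3.47)), (325, np.float64(5.95)), (331, np.float64(6.7))]
cup,tub,pitcher diff [np.int64(0), np.int64(58), np.int64(0)]
```

The lid angle reads about 0.178 rad, a gap of roughly 25 mm, and it is steady. The pin was still parked in the last view. The cup and pitcher are unchanged, and the arm never went near the tub.

```bash
python3 -c "
from workcell import bot
print(bot.job_done())"
```

```text
the job is handed in; nothing more can be done
None
```

The locking pin lies released in the notch, the seal is broken, and the gripper holds the lid ajar at about 0.178 rad (roughly a 25 mm gap); the job was handed in at 14.6 s, but I viewed 11 pictures instead of the 10 allowed, and a small pixel change at the tub was left unchecked.

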